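# Stand the test plate in the cam lift and hold the lift at its top

### The arm

A 6-joint arm with a two-finger parallel gripper is mounted at the origin on a cart in front of the work surface, level with it; the furniture and walls round the work are solid. World frame = base frame: x ahead of the robot, y to its left, z up, the work surface at z = 0. Lengths are in mm, angles in rad, forces in N, time in s.
With the tool pointing down it reaches from about 350 to 775 mm from the base axis. Payload 5.5 kg.
Tool frame: the origin (TCP) lies on the centre line of the jaws, within the pads' length; the fingertips stand 17 mm ahead of it and the grasp point (between the pads) lies 2 mm behind it; z points along the fingers, x is the direction in which the jaws open and shut, and the axes are right-handed (so a half turn about z gives the same grasp; the last joint's range is limited). The gripper opens to 85 mm and grips with 20 to 120 N. Pads are 22 mm wide; open, the fingers measure 114 mm over their backs; the gripper's body (76 mm by 85 mm) begins 54 mm behind the grasp point. The pads swing forward as they close: fully open they stand 13 mm farther back than shut.
Start: joints at [-1.274, 0.313, 0.046, 1.304, 0, 1.431], TCP at [243.25, -521.056, 248.323] pointing down, gripper open.
Joint ranges: [-2.76, 2.76], [-0.86, 1.69], [-1.03, 1.26], [-2.2, 2.34], [-1.47, 1.5], [-3.14, 3.14]. Speed limits (rad/s): [2.57, 2.57, 3.14, 3.14, 3.14, 3.14].

### API

Orientations are given as a 3x3 rotation matrix whose columns are the frame's x, y, z axes.
In Python, from cell import r gives the robot as it stands.
- The arm moves only by the tool play_rows, never from a script. Its argument "rows" is one flat list of numbers, 6 for each row, row after row: the shift along the tool's x, y, z in mm, then the turn, a rotation vector about the tool's x, y, z in rad. A call has 1 to 10 rows; each row is the pose to reach, as a shift and turn from the pose commanded when the call began, along the tool's axes at that moment; what a row does not reach only later rows make up. A row lasts 1/12 s, in which the tool goes at most 41.7 mm and 7.16 degrees, less where a joint would pass 70% of its speed; a pose out of reach is approached as far as the arm can. A call with a gripper value outside its range is refused whole. "claw" is the opening, from 0 (shut) to 1 (fully open), set as the call begins (left out, the last holds). The fingers move at their own pace and stop on an object; "newtons" is the grip in N (left out, the last holds). Time passes only in rows, so rows that repeat a pose let the fingers close. It gives the time, the measured TCP pose, the force and the opening at its end, in the units of the state.
- r.state(): the state, without advancing time (a new reading comes with each control period).
- r.camera(name): name is "scene" or "top" or "wrist"; returns a dict with "image" (384x512x3 uint8, red, green, blue), "depth" (384x512 float32, mm along the optical axis (not along the pixel's ray), 0 where there is no reading), "intrinsics" (3x3 intrinsics, pixels), "origin" and "rotation" of the camera in the world; the wrist camera has in their place "tool_from_camera" (4x4, takes a point from camera to tool coordinates, whose origin is the TCP and whose axes are the tool frame's). Camera axes: x right, y down, z forward; pixel columns grow to the right and rows downward; lengths in mm; the calibration is good to about 2 mm. A picture is of the moment at which its call begins: read the wrist's pose just before it.
- r.hand_in(): hands the job in, once; it reports no verdict.
Trained networks look in a picture, given as the dict that the camera call returned (one of the last four; its "shot" number tells which), for a name from the list of things; names that differ only in an ending like _2 or _b are one class to them, and where a whole thing is asked for, a point or a joint stands for the part that bears it (a point fixed in the world has none). Each returns a list of dicts, best first, with "p" (0 to 1); they miss things now and then, are a little off and sometimes report something else, mostly with a low value. They report only what shows in the picture. A call takes as long as a camera call. They do not tell look-alikes from the thing itself.
- r.look_for(picture, query): "point" ([x, y, z] in mm, in the coordinates of the camera as it stood for that picture, good to about 4 mm: the middle of the surface that is visible of it).
The state is a dict: "time_s": time; "joint_positions": joint angles; "qd": joint speeds; "joint_torque": joint torques, N m; "ee_pos": TCP position; "eef_rot": TCP orientation; "wrist_force": force on the tool from outside, world axes, zero at the start; "torque": the same for the moment, N m; "finger_gap": opening from 0.0 (shut) to 1.0 (fully open).
Only numpy, scipy, OpenCV 4.12 (cv2) and the standard library are available. Lean on these libraries where they do the work, as an engineer would, in place of code of your own. Each camera call takes 0.05 s, during which the arm holds its last target. There are 200 camera calls.

### The job

Take the taller of the two white plates out of the draining stand, stand it on edge in the middle slot of the lift's rack and let go of it. Then swing the cam lever up until the rack is at its highest point, and finish while still holding the lever there: it springs back if released. Leave the short plate in the stand and do not disturb the other things on the bench.

Things in the scene. Friction and masses are not known exactly. Their poses are not given: they have to be found in the camera images.
- plate_tall: the taller white ceramic plate, 8 mm thick (its x) x 80 mm wide (its y) x 110 mm tall (its z), 0.11 to 0.22 kg; starts upright in one of the two slots of the draining stand. Origin: centre of its lower edge face
- plate_short: the shorter white ceramic plate, 8 x 80 x 75 mm tall, same axes and origin, upright in the other slot of the stand; stays there
- stand: low grey draining stand, fixed, 130 mm (x) x 100 mm (y) base, 12 mm thick; two slots run along its y at x = -35 and +35 mm, slot floor 12 mm above the bench, slot walls 90 mm long, 12 mm thick, 28 mm high with a peaked top, 11 mm apart. Origin: centre of its underside
- lift_base: the cam lift, fixed to the bench: aluminium base 160 mm (x) x 200 mm (y), with two upright steel guide posts 10 mm thick at x = +-66 mm, y = 0, tops 125 mm above the bench, and the lever on its +y side. Origin: on the bench under the centre of the rack; +x points away from the lever's resting grip
- middle_slot (a point): centre of the floor of the middle slot of the rack that the lift carries; moves with it. 79 mm above the bench when down, 99 mm at the top. Three slots run along y of the lift, 23 mm apart in x (all empty); walls 90 mm long, 12 mm thick, 28 mm high with a peaked lead-in, slots 11 mm wide
- lever_grip (a point): middle of the black round grip of the cam lever: a bar of 16 mm diameter and 60 mm length, parallel to the lift's y, free on its outer (+y) end, with the steel lever arm at its inner end. At rest it is 45 mm above the bench
- lever_pivot (a point): point on the lever's pivot axis (parallel to the lift's y), 45 mm above the bench, in the plane in which lever_grip swings; the grip circles it at 110 mm
- lever (a joint): lever angle, rad: 0 = at rest, lever level and pointing to the lift's -x (towards the robot); 1.57 = straight up, where the cam gives its highest lift; stop at 2.4 (leaning away, lift lower again). A spring pulls it back to 0: about 2 N at the grip at rest, 4 N when upright
- platform (a joint): lift of the rack, m: 0 down, 0.020 at its highest (lever straight up), less on either side of that: 0.020 x sin(lever)
- bottle: amber sample bottle, 51 mm diameter, 109 mm tall, bystander at the back. Origin: centre of its underside
- beaker: small clear beaker, 75 mm wide, 89 mm tall, bystander behind the lift. Origin: centre of its underside
- timer: white bench timer, 66 x 66 x 21 mm, bystander in front of the lift. Origin: centre of its underside
- dropper: small white dropper bottle, 31 mm diameter, 62 mm tall, bystander in front, between lift and stand. Origin: centre of its underside
Not all that is in view belongs to the job. Leave any blue, pink or red look-alike of the plate_short alone.

How it is judged:
By the outcome, as a careful person would: the job done as asked, in the order asked, and still so for the second after the job is handed in, while the arm keeps its last pose, push and grip.
It also fails if it takes over 53 s, if anything falls off the work surface, if the arm or the gripper's body presses on something with over 40 N, if the wrist force passes 120 N, or if a joint passes its speed limit or range.

## Working session

There is one attempt and no reset: what is moved stays moved. The work goes in short steps, Python scripts to look and compute and a tool call to move; the robot and the scene stay as the last step left them, time stands still between calls to the robot, and variables do not carry over. Pictures are saved under pics/ and viewed, on a budget of 10 in all, crops included, one or two more only if the job needs it, and the job is handed in when it is done.

Besides the shell and the picture viewer there is one more tool, called after "Emit:" as name(argument=value, ...) on one line, values as JSON. play_rows: Moves the arm, as the interface text tells. Its arguments: {"type":"object","properties":{"rows":{"type":"array","items":{"type":"number"}},"claw":{"type":"number"},"newtons":{"type":"number"}},"required":["rows"]}

```bash
mkdir -p pics; cat > h.py <<'E'
import numpy as np, cv2
from cell import r
def world(c,p):
    if 'origin' in c: return np.array(c['rotation'])@np.array(p)+np.array(c['origin'])
    s=c['st']; T=np.array(c['tool_from_camera']); q=T[:3,:3]@np.array(p)+T[:3,3]
    return np.array(s['eef_rot'])@q+np.array(s['ee_pos'])
def cam(n):
    s=r.state(); c=r.camera(n); c['st']=s; return c
def cloud(c):
    K=np.array(c['intrinsics']); d=c['depth']; v,u=np.mgrid[:d.shape[0],:d.shape[1]]
    P=np.stack([(u-K[0,2])/K[0,0]*d,(v-K[1,2])/K[1,1]*d,d],-1)
    if 'origin' in c: return P@np.array(c['rotation']).T+np.array(c['origin'])
    T=np.array(c['tool_from_camera']);s=c['st']
    return (P@T[:3,:3].T+T[:3,3])@np.array(s['eef_rot']).T+np.array(s['ee_pos'])
def save(c,n): cv2.imwrite('pics/'+n,c['image'][:,:,::-1])
E
python3 - <<'E'
from h import *
np.set_printoptions(precision=1,suppress=True)
print({k:np.round(v,3).tolist() for k,v in r.state().items()})
ims=[]
for n in ['scene','top']:
    c=cam(n); save(c,n+'.png'); np.savez(n+'.npz',P=cloud(c),im=c['image'])
    print(n,c['origin'],c['intrinsics'])
    for q in ['plate_tall','plate_short','stand','lift_base','middle_slot','lever_grip','lever_pivot','bottle','beaker','timer','dropper']:
        print(q,[(round(d['p'],2),world(c,d['point'])) for d in r.look_for(c,q)[:3]])
E
```

```text
{'time_s': 0.0, 'joint_positions': [-1.274, 0.314, 0.045, 1.304, 0.0, 1.431], 'qd': [-0.0, 0.0, 0.0, 0.0, -0.001, -0.0], 'joint_torque': [-0.001, -48.062, 29.854, 0.019, -0.0, 0.0], 'ee_pos': [243.099, -520.534, 247.402], 'eef_rot': [[0.423, -0.906, -0.001], [-0.906, -0.423, 0.002], [-0.002, -0.0, -1.0]], 'wrist_force': [0.246, 0.158, -0.436], 'torque': [0.014, -0.017, 0.037], 'finger_gap': 1.001}
scene [-180.6  360.   919. ] [[414.9   0.  258.6]
 [  0.  414.9 193.2]
 [  0.    0.    1. ]]
plate_tall [(0.57, array([476.1, 231.6,  54.7]))]
plate_short [(0.66, array([ 556.6, -140.3,   65.2])), (0.59, array([ 670.3, -155.1,   39.2])), (0.55, array([616.2, -45. ,  42.2]))]
stand [(0.59, array([548.8, 168.9,  80.8]))]
lift_base [(0.75, array([531.1, 182.9,  66.8]))]
middle_slot []
lever_grip [(0.66, array([477.1, 236. ,  50.9]))]
lever_pivot [(0.83, array([478.6, 234.6,  57. ]))]
bottle [(0.96, array([738.1, -23.1,  61.7])), (0.3, array([475.2, 234.4,  54.7]))]
beaker [(0.74, array([746.4, 122.2,  58.7])), (0.65, array([548.7, 167.6,  80.1]))]
timer [(0.87, array([377.7,  92.4,  18.9]))]
d
[... 207 characters left out ...]
8, array([ 674.6, -160.2,   49.9])), (0.72, array([ 563.5, -163.8,   77.2])), (0.56, array([613.8, -41.2,  62.1]))]
stand [(0.59, array([ 530.5, -174.9,    8.1]))]
lift_base [(0.72, array([556.9, 163.1,  79.4])), (0.32, array([387.6,  91.6,  15.4]))]
middle_slot [(0.79, array([561.7, 156.1,  78.4])), (0.72, array([779.4, 122.4,  34.4]))]
lever_grip [(0.67, array([556.5, 162.5,  76.1])), (0.65, array([465.5, 241.5,  51.7]))]
lever_pivot [(0.59, array([465.8, 241.7,  55.4]))]
bottle [(0.67, array([742.8, -27.1,  74. ])), (0.48, array([388.6,  88.8,  14. ]))]
beaker [(0.82, array([779.4, 124. ,  38.2]))]
timer [(0.98, array([387.8,  87. ,  19.6]))]
dropper [(0.71, array([431.2,   5.3,  46.6]))]
```

View pics/scene.png

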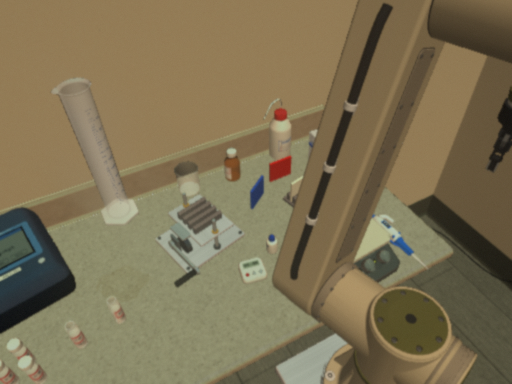

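View pics/top.png

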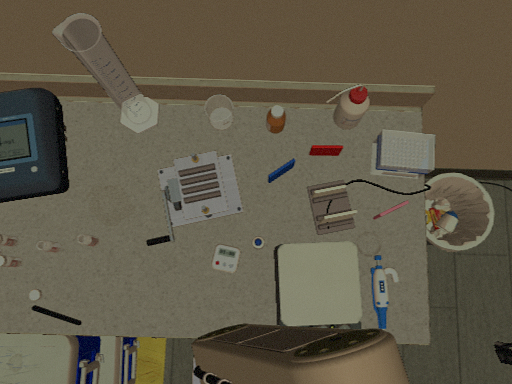

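The scene view shows the lift at (200,230), its grip at (187,275), the timer at (252,270) and the dropper at (271,243). The top view shows the rack at (200,185), the grip at (158,240), and the stand with its two plates at (332,205). A cable runs by the back plate at (345,182).

```bash
python3 - <<'E'
from h import *
np.set_printoptions(precision=1,suppress=True)
d=np.load('top.npz');P=d['P'];im=d['im'].astype(int)
def fit(m,n):
    Q=P[m]; 
    if len(Q)<3: print(n,len(Q));return
    (c,s,a)=cv2.minAreaRect(Q[:,:2].astype(np.float32)); 
    e,V=np.linalg.eigh(np.cov(Q[:,:2].T)); v=V[:,1]
    print(n,len(Q),'rect',np.array(c),np.array(s),round(a,1),'mean',Q.mean(0),'zpct',np.percentile(Q[:,2],[5,50,95]),'long axis',np.degrees(np.arctan2(v[1],v[0])))
X,Y,Z=P[...,0],P[...,1],P[...,2]
inst=(X>440)&(X<640)&(Y<-90)&(Y>-260)
m=inst&(Z>45)
nl,lab,st,ce=cv2.connectedComponentsWithStats(m.astype(np.uint8))
for i in range(1,nl): fit(lab==i,'stand>45 px%s'%ce[i])
fit(inst&(Z>6)&(Z<50)&(X<610)&(np.abs(im[...,0]-im[...,2])<40),'stand')
inl=(X>440)&(X<680)&(Y>60)&(Y<290)
fit(inl&(Z>6),'lift all')
m=inl&(Z>88)
nl,lab,st,ce=cv2.connectedComponentsWithStats(m.astype(np.uint8))
for i in range(1,nl): fit(lab==i,'rack>88 px%s'%ce[i])
m=(X>430)&(X<520)&(Y>190)&(Y<290)&(Z>30)&(im.sum(2)<120)
fit(m,'grip')
c=cv2.resize(d['im'][150:260,130:370],None,fx=3.3,fy=3.3,interpolation=cv2.INTER_CUBIC)
cv2.imwrite('pics/topcrop.png',c[:,:,::-1])
E
```

```text
stand>45 px[328.3 190. ] 186 rect [ 565.1 -165.5] [ 9. 80.] 13.3 mean [ 563.2 -164.1   77. ] zpct [48.3 84.5 89.5] long axis 102.54132901972406
stand>45 px[337.4 215.7] 216 rect [ 497.7 -184.9] [ 8.5 80.7] 13.2 mean [ 495.6 -182.3  103.8] zpct [ 53.1 118.4 124.4] long axis 102.53754342623593
stand 1556 rect [ 526.  -177.1] [163.8 164.9] 0.8 mean [ 528.6 -176.    21.9] zpct [ 8.4 14.8 40.9] long axis -173.98649559135308
lift all 4845 rect [549.1 167.9] [219.8 214.2] 4.7 mean [559.7 161.1  60.4] zpct [  9.2  77.5 105.4] long axis 116.8056810614943
rack>88 px[193. 156.] 29 rect [631.3 171.7] [8.6 8.8] 23.1 mean [630.2 171.1 114.1] zpct [ 92.6 118.8 126.2] long axis 114.75236863725178
rack>88 px[196.  169.3] 222 rect [601.6 164.6] [13.9 89.5] 13.8 mean [600.3 163.8 101.8] zpct [ 90.5 102.8 107.8] long axis 104.36469823738229
rack>88 px[197.7 178.2] 225 rect [579.4 159. ] [13.3 89.9] 14.3 mean [578.  158.4 101.9] zpct [ 91.6 102.6 108.2] long axis 103.9638202328926
rack>88 px[199.3 187.2] 222 rect [556.9 153.2] [13.4 89.7] 14.5 mean [555.7 153.2 101.9] zpct [ 91.3 102.8 108.1] long axis 104.25277865317113
rack>88 px[201.3 196.2] 218 rect [534.8 147.8] [13.  89.8] 14.5 mean [533.7 147.2 102.1] zpct [ 92.5 103.  108.2] long axis 104.08440768451206
rack>88 px[203.3 207.9] 26 rect [504.  139.8] [9.3 8.6] 51.3 mean [503.1 138.9 116.6] zpct [ 89.5 122.5 126.9] long axis -168.05441365126703
grip 64 rect [465.9 229.4] [ 38.6 109.9] 56.1 mean [451.2 238.8  51.7] zpct [46.1 51.7 56.6] long axis 152.9167527214662
```

View pics/topcrop.png

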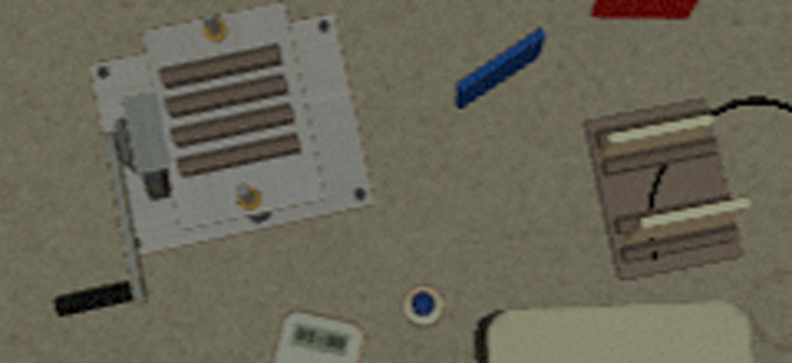

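The crop confirms the layout: the tall plate is in the front slot at crop (695,213) and the short one in the back slot at (660,130). The grip is at (92,299), the timer at (322,330) and the dropper at (423,303).

```bash
cat >> h.py <<'E'
from scipy.spatial.transform import Rotation as R
def down(a): a=np.radians(a); return np.array([[np.cos(a),np.sin(a),0],[np.sin(a),-np.cos(a),0],[0,0,-1]])
def rel(p,a=None):
    s=r.state(); M=np.array(s['eef_rot']); sh=M.T@(np.array(p)-s['ee_pos'])
    rv=R.from_matrix(M.T@(down(a) if not np.ndim(a) else a)).as_rotvec() if a is not None else 0
    print('rel',np.round(sh,1),np.round(rv,3)); return sh,rv
E
python3 - <<'E'
from h import *
np.set_printoptions(precision=1,suppress=True)
d=np.load('top.npz');P=d['P']
for (u,v) in [(157,241),(150,242),(168,239),(172,238),(165,200),(163,188),(167,190),(176,205),(178,195)]: print(u,v,P[v,u],d['im'][v,u])
rel([490,-187,265],13.3)
rel([430,-200,265],13.3)
c=cam('wrist');print(c['tool_from_camera'])
E
```

```text
157 241 [426.4 257.8  50.8] [28 23 22]
150 242 [423.5 275.2  49.8] [28 24 23]
168 239 [432.2 231.1  49.9] [17 10  6]
172 238 [435.  221.4  49.8] [97 99 95]
165 200 [529.1 243.8  56.9] [103 104  91]
163 188 [568.4 261.2  10. ] [122 124 118]
167 190 [553.8 239.4  62.3] [70 72 67]
176 205 [516.  213.8  65.3] [49 51 46]
178 195 [539.4 208.4  76.6] [101 105 100]
rel [-198.3 -364.9  -16.7] [ 0.  -0.  -1.4]
rel [-211.9 -305.   -16.7] [ 0.  -0.  -1.4]
[[   1.     0.    -0.    -0.4]
 [   0.     1.     0.3  -78.3]
 [   0.    -0.3    1.  -125.2]
 [   0.     0.     0.     1. ]]
```

Emit:
play_rows(rows=[-198,-365,-17,0,0,-1.367,-198,-365,-17,0,0,-1.367,-198,-365,-17,0,0,-1.367,-198,-365,-17,0,0,-1.367,-198,-365,-17,0,0,-1.367,-198,-365,-17,0,0,-1.367,-198,-365,-17,0,0,-1.367,-198,-365,-17,0,0,-1.367,-198,-365,-17,0,0,-1.367,-198,-365,-17,0,0,-1.367], claw=0.55)

```text
time_s: 2.08
ee_pos: [491.2, -185.3, 265.7]
eef_rot: [[0.993, 0.122, 0.001], [0.122, -0.993, -0.0], [0.001, 0.001, -1.0]]
wrist_force: [0.4, -0.3, 0.9]
finger_gap: 0.553
```

Emit:
play_rows(rows=[0,0,0,0,0,0,0,0,0,0,0,0,0,0,0,0,0,0])

```text
time_s: 2.33
ee_pos: [490.1, -187.2, 265.2]
eef_rot: [[0.993, 0.116, -0.0], [0.116, -0.993, -0.0], [-0.0, 0.0, -1.0]]
wrist_force: [0.6, -0.9, 0.3]
finger_gap: 0.549
```

```bash
python3 - <<'E'
from h import *
np.set_printoptions(precision=1,suppress=True)
c=cam('wrist'); s=c['st']; print(s['ee_pos'],s['eef_rot'],s['finger_gap'],s['time_s']); save(c,'w1.png')
P=cloud(c)
for q in ['plate_tall','plate_short']: print(q,[(round(d['p'],2),world(c,d['point'])) for d in r.look_for(c,q)[:3]])
X,Y,Z=P[...,0],P[...,1],P[...,2]
m=(X>470)&(X<525)&(Y>-240)&(Y<-130)&(Z>110)&(Z<130)
print(m.sum(),cv2.minAreaRect(P[m][:,:2].astype(np.float32)),P[m].mean(0),np.percentile(Z[m],[5,50,95]))
e,V=np.linalg.eigh(np.cov(P[m][:,:2].T)); print(np.degrees(np.arctan2(V[1,1],V[0,1])))
rel([490,-187,265],13.3)
E
```

```text
[ 490.1 -187.2  265.2] [[ 1.   0.1 -0. ]
 [ 0.1 -1.  -0. ]
 [-0.   0.  -1. ]] 0.5486744541458045 2.3333
plate_tall [(0.69, array([ 496.6, -175.8,  123.1]))]
plate_short [(0.84, array([615.8, -43.2,  56.6])), (0.7, array([ 678.1, -156.8,   51.9])), (0.61, array([ 565. , -163.4,   83.5]))]
792 ((499.9742431640625, -185.33981323242188), (7.9699625968933105, 78.80980682373047), 12.775167465209961) [ 499.5 -183.3  121.2] [119.7 121.4 122.6]
102.8116188598344
rel [ 0.7 -1.4  0.2] [ 0.   0.  -0.1]
```

View pics/w1.png

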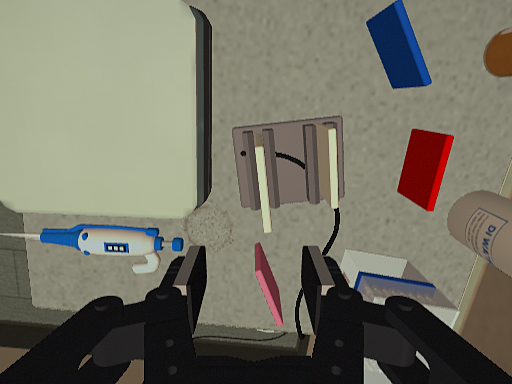

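The wrist view shows the tall plate at (263,190), clear on both sides for the fingers. The short plate is at (333,165), and the pink decoy at (267,285) is away from the fingers.

Emit:
play_rows(rows=[10,-1,20,0,0,-0.107,10,-1,50,0,0,-0.107,10,-1,85,0,0,-0.107,10,-1,115,0,0,-0.107,10,-1,140,0,0,-0.107,10,-1,158,0,0,-0.107,10,-1,168,0,0,-0.107,10,-1,170,0,0,-0.107,10,-1,170,0,0,-0.107])

```text
time_s: 3.23
ee_pos: [499.5, -185.9, 95.2]
eef_rot: [[0.976, 0.219, -0.001], [0.219, -0.976, 0.0], [-0.001, -0.0, -1.0]]
wrist_force: [0.4, 0.3, 0.2]
finger_gap: 0.552
```

Emit:
play_rows(rows=[0,0,0,0,0,0,0,0,0,0,0,0,0,0,0,0,0,0,0,0,0,0,0,0,0,0,0,0,0,0,0,0,0,0,0,0], claw=0, newtons=45)

```text
time_s: 3.73
ee_pos: [500.5, -185.7, 96.6]
eef_rot: [[0.975, 0.221, 0.001], [0.221, -0.975, -0.002], [0.001, 0.002, -1.0]]
wrist_force: [-1.9, -0.9, 6.9]
finger_gap: 0.091
```

Emit:
play_rows(rows=[0,0,-5,0,0,0,0,0,-15,0,0,0,0,0,-30,0,0,0,0,0,-50,0,0,0,0,0,-75,0,0,0,0,0,-105,0,0,0,0,0,-135,0,0,0,0,0,-155,0,0,0,0,0,-160,0,0,0,0,0,-160,0,0,0])

```text
time_s: 4.57
ee_pos: [501.0, -185.4, 257.3]
eef_rot: [[0.975, 0.221, 0.004], [0.221, -0.975, -0.002], [0.003, 0.003, -1.0]]
wrist_force: [0.8, 0.1, -1.5]
finger_gap: 0.082
```

```bash
python3 - <<'E'
from h import *
print(r.state()['wrist_force'],r.state()['finger_gap'])
rel([567.7,156,255],14.2)
E
```

```text
[ 0.8274837   0.05254687 -1.46859234] 0.08183480598990718
rel [ 140.6 -318.2    1.9] [ 0.003 -0.003 -0.025]
```

Emit:
play_rows(rows=[4,-10,0,0,0,0,14,-32,0,0,0,0,30,-67,0,0,0,0,46,-104,0,0,0,-0.01,62,-141,0,0,0,-0.02,79,-178,0,0,0,-0.025,95,-215,0,0,0,-0.025,112,-252,0,0,0,-0.025,128,-289,0,0,0,-0.025,137,-311,0,0,0,-0.025])

```text
time_s: 5.4
ee_pos: [563.5, 153.1, 252.6]
eef_rot: [[0.969, 0.248, -0.004], [0.248, -0.969, 0.001], [-0.004, -0.002, -1.0]]
wrist_force: [1.2, -0.7, -1.2]
finger_gap: 0.089
```

Emit:
play_rows(rows=[4,-7,0,0,0,0,4,-7,0,0,0,0,4,-7,0,0,0,0,4,-7,0,0,0,0])

```text
time_s: 5.73
ee_pos: [566.4, 155.2, 254.3]
eef_rot: [[0.97, 0.244, -0.002], [0.244, -0.97, -0.001], [-0.002, 0.0, -1.0]]
wrist_force: [-1.2, -0.4, -1.7]
finger_gap: 0.085
```

```bash
python3 - <<'E'
from h import *
np.set_printoptions(precision=1,suppress=True)
c=cam('wrist'); s=c['st']; save(c,'w2.png'); print(s['ee_pos'],s['wrist_force'],s['torque'])
P=cloud(c);im=c['image'].astype(int);X,Y,Z=P[...,0],P[...,1],P[...,2]
a=np.radians(14.2);ex=np.array([np.cos(a),np.sin(a)]);ey=np.array([-ex[1],ex[0]])
D=P[...,:2]-[567.7,156];lx,ly=D@ex,D@ey
# plate: pts above 150 near
m=(abs(lx)<25)&(abs(ly)<60)&(Z>165)&(Z<240)
print('plate',m.sum(), [ (k,np.percentile(v[m],[2,50,98])) for k,v in zip('xyz',(lx,ly,Z))] if m.any() else 0)
m=(abs(lx)<48)&(ly>-60)&(ly<60)&(Z>96)&(Z<115)
nl,lab,st,ce=cv2.connectedComponentsWithStats(m.astype(np.uint8))
for i in range(1,nl):
    q=lab==i
    if st[i,4]>60: print('wall',st[i,4],'lx',np.percentile(lx[q],[2,50,98]),'ly',np.percentile(ly[q],[2,98]),'z',np.percentile(Z[q],95), 'slope', np.polyfit(ly[q],lx[q],1))
rel([567.7,156,255],14.2)
E
```

```text
[566.4 155.2 254.3] [-1.2 -0.4 -1.7] [-0. -0. -0.]
plate 387 [('x', array([-4. , -0.2,  3.6])), ('y', array([37.6, 39.2, 39.6])), ('z', array([173.6, 214.5, 239.2]))]
wall 1320 lx [-37.4 -30.9 -25.6] ly [-43.7  43.2] z 106.50222523394369 slope [  0.  -31.1]
wall 746 lx [-14.5 -10.9  -3.2] ly [-41.7  43.8] z 106.56277998225141 slope [  0.1 -11.1]
wall 1224 lx [ 8.4 14.3 20.1] ly [-43.8  43.3] z 106.59832707242663 slope [-0.  14.5]
wall 1335 lx [31.3 36.5 43. ] ly [-44.   43.2] z 106.52572177729074 slope [ 0.  36.7]
rel [ 1.4 -0.8 -0.3] [ 0.  0. -0.]
```

View pics/w2.png

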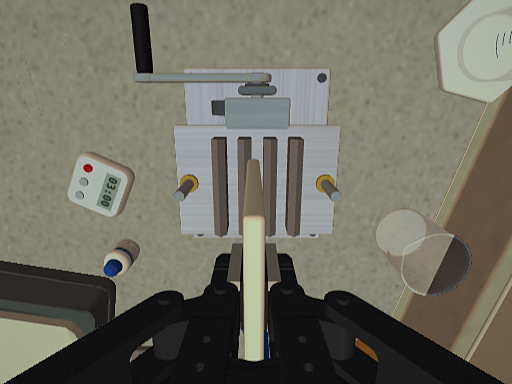

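The wrist view shows the plate's lower end at (255,165), over the middle gap of the rack at about (257,185). The grip is at (142,40), the timer at (100,185) and the beaker at (425,255). I'll lower the plate to just above the walls and look again.

Emit:
play_rows(rows=[2.5,-1,10,0,0,0,2.5,-1,25,0,0,0,2.5,-1,40,0,0,0,2.5,-1,50,0,0,0,2.5,-1,54,0,0,0,2.5,-1,54,0,0,0,2.5,-1,54,0,0,0])

```text
time_s: 6.37
ee_pos: [569.3, 157.5, 201.4]
eef_rot: [[0.97, 0.245, 0.0], [0.245, -0.97, -0.0], [0.0, 0.0, -1.0]]
wrist_force: [-0.2, -0.3, -1.7]
finger_gap: 0.084
```

```bash
python3 - <<'E'
from h import *
np.set_printoptions(precision=1,suppress=True)
c=cam('wrist'); s=c['st']; print(s['ee_pos'],s['wrist_force'])
P=cloud(c);X,Y,Z=P[...,0],P[...,1],P[...,2]
a=np.radians(14.2);ex=np.array([np.cos(a),np.sin(a)]);ey=np.array([-ex[1],ex[0]])
D=P[...,:2]-[567.7,156];lx,ly=D@ex,D@ey
for z0,z1 in [(113,125),(125,140),(140,160),(160,180)]:
    m=(abs(lx)<20)&(ly>32)&(ly<50)&(Z>z0)&(Z<z1)
    if m.sum()>5: print('plate',z0,m.sum(), [ (k,np.percentile(v[m],[2,50,98])) for k,v in zip('xyz',(lx,ly,Z))])
m=(abs(lx)<48)&(ly>-60)&(ly<60)&(Z>92)&(Z<112)
nl,lab,st,ce=cv2.connectedComponentsWithStats(m.astype(np.uint8))
for i in range(1,nl):
    q=lab==i
    if st[i,4]>60: print('wall',st[i,4],'lx',np.percentile(lx[q],[2,50,98]),'ly',np.percentile(ly[q],[2,98]),'z',np.percentile(Z[q],95))
cv2.imwrite('pics/w3.png',cv2.resize(c['image'][60:300,130:390],None,fx=3,fy=2.5)[:,:,::-1]) if 0 else cv2.imwrite('pics/w3.png',cv2.resize(c['image'][90:290,150:370],None,fx=2.9,fy=2.9,interpolation=cv2.INTER_CUBIC)[:,:,::-1])
E
```

```text
[569.3 157.5 201.4] [-0.2 -0.3 -1.7]
plate 113 23 [('x', array([-0.3,  3.3,  6.5])), ('y', array([39.7, 40.7, 41. ])), ('z', array([117.4, 122.3, 124.6]))]
plate 125 59 [('x', array([-0.5,  3.3,  7. ])), ('y', array([39.2, 40.8, 41.1])), ('z', array([125.3, 132.8, 139.2]))]
plate 140 106 [('x', array([-0.5,  3.3,  6.8])), ('y', array([39.1, 40.7, 41.1])), ('z', array([140.9, 152. , 159.9]))]
plate 160 137 [('x', array([-0.4,  3.4,  7. ])), ('y', array([39. , 40.7, 41.1])), ('z', array([161.6, 171. , 179.7]))]
wall 1997 lx [-37.3 -30.5 -25.6] ly [-43.3  43.9] z 106.48206123852508
wall 1411 lx [-14.4  -8.8  -2.7] ly [-25.5  44. ] z 106.49799217447607
wall 1295 lx [ 8.9 15.1 20.1] ly [-25.  44.] z 106.51577329173844
wall 1980 lx [31.3 36.2 43. ] ly [-42.7  43.8] z 106.29608675290174
```

View pics/w3.png

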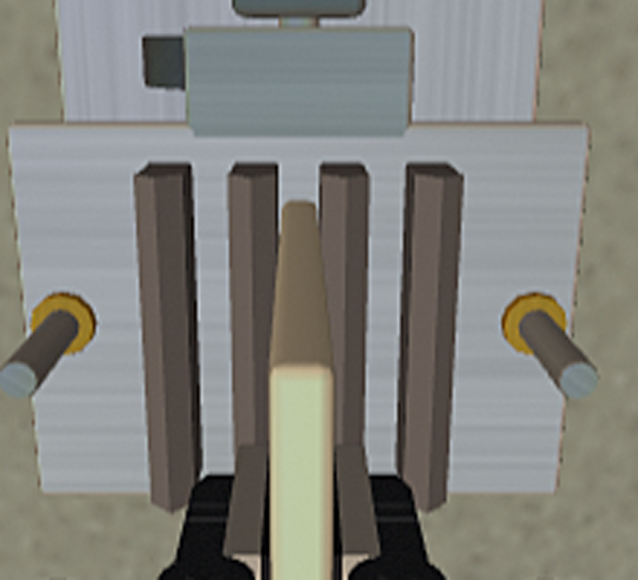

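The crop shows the plate's lower end at (298,205), centred in the middle gap; the depth data puts plate and slot within 0.3 mm of each other. I'll insert it.

Emit:
play_rows(rows=[0,0,6,0,0,0,0,0,13,0,0,0,0,0,20,0,0,0,0,0,26,0,0,0,0,0,31,0,0,0,0,0,34,0,0,0,0,0,36,0,0,0,0,0,36,0,0,0])

```text
time_s: 7.08
ee_pos: [568.9, 157.8, 164.7]
eef_rot: [[0.969, 0.245, -0.001], [0.245, -0.969, -0.0], [-0.001, -0.0, -1.0]]
wrist_force: [-0.1, 0.3, -1.7]
finger_gap: 0.088
```

Emit:
play_rows(rows=[0,0,1,0,0,0,0,0,1.5,0,0,0,0,0,1.5,0,0,0])

```text
time_s: 7.33
ee_pos: [569.3, 157.9, 164.0]
eef_rot: [[0.969, 0.245, 0.0], [0.245, -0.969, -0.0], [0.0, 0.0, -1.0]]
wrist_force: [0.6, 0.6, -1.6]
finger_gap: 0.089
```

Emit:
play_rows(rows=[0,0,1,0,0,0,0,0,2,0,0,0,0,0,2,0,0,0])

```text
time_s: 7.58
ee_pos: [569.5, 158.0, 163.4]
eef_rot: [[0.969, 0.246, 0.002], [0.246, -0.969, 0.0], [0.002, 0.0, -1.0]]
wrist_force: [-1.5, 0.7, 5.1]
finger_gap: 0.084
```

The plate is on the slot floor. Releasing and backing off upward.

Emit:
play_rows(rows=[0,0,0,0,0,0,0,0,0,0,0,0,0,0,0,0,0,0,0,0,0,0,0,0,0,0,0,0,0,0], claw=0.4)

```text
time_s: 8.0
ee_pos: [569.2, 157.8, 161.6]
eef_rot: [[0.969, 0.245, -0.0], [0.245, -0.969, -0.0], [-0.0, 0.0, -1.0]]
wrist_force: [-0.7, -0.3, -1.0]
finger_gap: 0.398
```

Emit:
play_rows(rows=[0,0,-10,0,0,0,0,0,-30,0,0,0,0,0,-60,0,0,0,0,0,-90,0,0,0,0,0,-105,0,0,0,0,0,-105,0,0,0])

```text
time_s: 8.5
ee_pos: [571.2, 158.2, 272.1]
eef_rot: [[0.969, 0.245, 0.008], [0.245, -0.969, 0.001], [0.008, 0.001, -1.0]]
wrist_force: [0.4, 0.4, 0.2]
finger_gap: 0.4
```

```bash
python3 - <<'E'
from h import *
np.set_printoptions(precision=1,suppress=True)
c=cam('wrist'); s=c['st']; print(s['ee_pos'],s['wrist_force'],s['finger_gap'],s['time_s']); save(c,'w4.png')
P=cloud(c);im=c['image'].astype(int);X,Y,Z=P[...,0],P[...,1],P[...,2]
a=np.radians(14.2);ex=np.array([np.cos(a),np.sin(a)]);ey=np.array([-ex[1],ex[0]])
D=P[...,:2]-[567.7,156];lx,ly=D@ex,D@ey
m=(abs(lx)<30)&(abs(ly)<60)&(Z>130)&(Z<200)
print('plate',m.sum(), [ (k,np.percentile(v[m],[2,50,98])) for k,v in zip('xyz',(lx,ly,Z))])
m=(lx<-90)&(lx>-130)&(ly>90)&(ly<180)&(Z>35)&(im.sum(2)<130)
print('grip',m.sum(), [ (k,np.percentile(v[m],[2,50,98])) for k,v in zip('xyz',(lx,ly,Z))],P[m].mean(0))
for q in ['lever_grip','lever_pivot','plate_tall']: print(q,[(round(d['p'],2),world(c,d['point'])) for d in r.look_for(c,q)[:3]])
E
```

```text
[571.2 158.2 272.1] [0.4 0.4 0.2] 0.39956370755042936 8.5
plate 1292 [('x', array([0.8, 4.5, 8. ])), ('y', array([-35.7,   7.7,  41.2])), ('z', array([146.6, 188.2, 189.6]))]
grip 1021 [('x', array([-113. , -104.8,  -99.2])), ('y', array([103.9, 132.5, 159.3])), ('z', array([45.1, 51. , 53.3]))] [433.3 258.3  50.5]
lever_grip [(0.95, array([450.6, 241.7,  54.7])), (0.55, array([566.5, 166. , 187.9]))]
lever_pivot [(0.71, array([563.7, 169.9,  77.6])), (0.7, array([443.7, 242.5,  54.5])), (0.51, array([748.9, -25.4, 107.1]))]
plate_tall [(0.76, array([568.2, 168.3, 190. ]))]
```

View pics/w4.png

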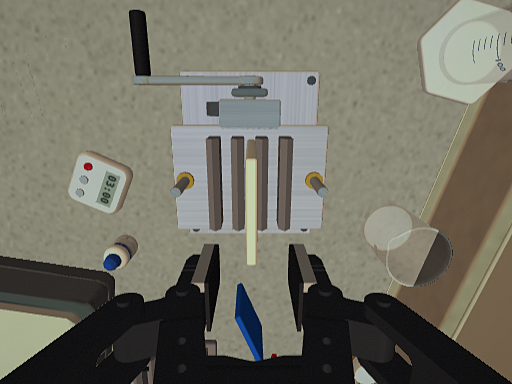

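The plate stands in the middle slot, with its top at 190 mm, and is free of the open jaws. The grip at (140,43) is still at rest. Now I'll move above the lever grip.

Emit:
play_rows(rows=[-15,-20,0,0,0,0,-40,-47,0,0,0,0,-65,-77,0,0,0,0,-90,-105,0,0,0,0,-108,-126,15,0,0,0,-112,-130,45,0,0,0,-112,-130,80,0,0,0,-112,-130,115,0,0,0,-112,-130,130,0,0,0,-112,-130,130,0,0,0])

```text
time_s: 9.53
ee_pos: [424.5, 254.9, 131.5]
eef_rot: [[0.969, 0.246, -0.01], [0.246, -0.969, -0.004], [-0.01, 0.001, -1.0]]
wrist_force: [0.3, -0.1, -0.3]
finger_gap: 0.395
```

Emit:
play_rows(rows=[0,0,0,0,0,0,0,0,0,0,0,0])

```text
time_s: 9.7
ee_pos: [429.1, 256.5, 137.4]
eef_rot: [[0.969, 0.245, 0.0], [0.245, -0.969, 0.0], [0.0, 0.0, -1.0]]
wrist_force: [0.2, 0.3, -0.3]
finger_gap: 0.399
```

```bash
python3 - <<'E'
from h import *
np.set_printoptions(precision=1,suppress=True)
c=cam('wrist'); s=c['st']; print(s['ee_pos'],s['time_s'],np.round(s['joint_positions'],2)); save(c,'w5.png')
P=cloud(c);im=c['image'].astype(int);X,Y,Z=P[...,0],P[...,1],P[...,2]
a=np.radians(14.2);ex=np.array([np.cos(a),np.sin(a)]);ey=np.array([-ex[1],ex[0]])
D=P[...,:2]-[567.7,156];lx,ly=D@ex,D@ey
m=(lx<-85)&(lx>-130)&(ly>90)&(ly<180)&(Z>38)&(Z<60)&(im.sum(2)<130)
print('grip',m.sum(), [ (k,np.percentile(v[m],[2,50,98])) for k,v in zip('xyz',(lx,ly,Z))])
rel([430.7,257.4,43],14.2)
E
```

```text
[429.1 256.5 137.4] 9.7 [ 0.4  0.2 -0.3  1.  -0.   1.7]
grip 1722 [('x', array([-114.7, -107. ,  -99.6])), ('y', array([104.6, 134.9, 161. ])), ('z', array([44.9, 50.9, 52.9]))]
rel [ 1.  -0.5 95. ] [-0. -0. -0.]
```

View pics/w5.png

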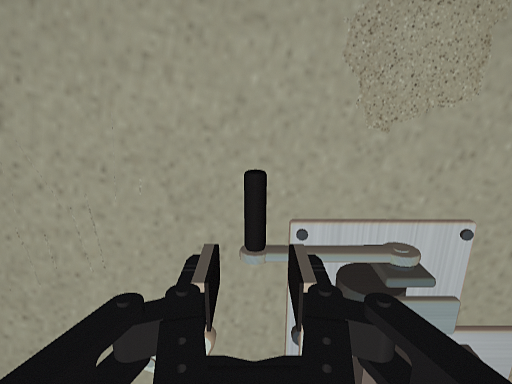

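The view shows the grip bar at (255,210), centred between the jaws, with the lever arm at its inner end at (255,255). I'll descend and close on it.

Emit:
play_rows(rows=[1,-1,20,0,0,0,1,-1,45,0,0,0,1,-1,70,0,0,0,1,-1,86,0,0,0,1,-1,94,0,0,0,1,-1,95,0,0,0,1,-1,95,0,0,0])

```text
time_s: 10.33
ee_pos: [430.3, 257.8, 42.6]
eef_rot: [[0.969, 0.245, 0.001], [0.245, -0.969, 0.0], [0.001, -0.0, -1.0]]
wrist_force: [-0.2, 1.0, 0.6]
finger_gap: 0.405
```

Emit:
play_rows(rows=[0,0,0,0,0,0,0,0,0,0,0,0,0,0,0,0,0,0,0,0,0,0,0,0,0,0,0,0,0,0], claw=0, newtons=35)

```text
time_s: 10.75
ee_pos: [429.9, 257.9, 42.6]
eef_rot: [[0.969, 0.246, 0.001], [0.246, -0.969, 0.001], [0.001, -0.0, -1.0]]
wrist_force: [-2.0, 0.2, 6.2]
finger_gap: 0.173
```

```bash
python3 - <<'E'
from h import *
s=r.state();print(np.round(s['ee_pos'],1),s['finger_gap'],s['wrist_force'],s['torque'])
for t in np.radians(np.arange(5,91,5)): print(round(np.degrees(t)),round(110*(1-np.cos(t)),1),round(-110*np.sin(t),1))
E
```

```text
[429.9 257.9  42.6] 0.17265257083381902 [-1.98943562  0.22502248  6.17816747] [-0.03167991  0.34801513 -0.00984498]
5 0.4 -9.6
10 1.7 -19.1
15 3.7 -28.5
20 6.6 -37.6
25 10.3 -46.5
30 14.7 -55.0
35 19.9 -63.1
40 25.7 -70.7
45 32.2 -77.8
50 39.3 -84.3
55 46.9 -90.1
60 55.0 -95.3
65 63.5 -99.7
70 72.4 -103.4
75 81.5 -106.3
80 90.9 -108.3
85 100.4 -109.6
90 110.0 -110.0
```

Emit:
play_rows(rows=[0.4,0,-9.6,0,0,0,1.7,0,-19,0,0,0,3.7,0,-28.5,0,0,0,6.6,0,-37.6,0,0,0,10.3,0,-46.5,0,0,0,14.7,0,-55,0,0,0,20,0,-63,0,0,0,25.7,0,-70.7,0,0,0,25.7,0,-70.7,0,0,0])

```text
time_s: 11.5
ee_pos: [450.6, 263.1, 113.4]
eef_rot: [[0.969, 0.246, -0.008], [0.246, -0.969, -0.002], [-0.008, -0.0, -1.0]]
wrist_force: [-13.5, -1.3, 3.8]
finger_gap: 0.173
```

Emit:
play_rows(rows=[6.5,0,-7,0,0,0,13.6,0,-13.6,0,0,0,21.2,0,-19.4,0,0,0,29.3,0,-24.6,0,0,0,29.3,0,-24.6,0,0,0], newtons=25)

```text
time_s: 11.92
ee_pos: [476.1, 269.7, 140.1]
eef_rot: [[0.969, 0.247, -0.012], [0.247, -0.969, -0.003], [-0.012, 0.0, -1.0]]
wrist_force: [-26.4, -6.4, 30.0]
finger_gap: 0.173
```

```bash
python3 - <<'E'
from h import *
s=r.state();print(np.round(s['ee_pos'],1),s['finger_gap'],s['wrist_force'],s['torque'])
d=np.array(s['ee_pos'])-[537.3,284.4,43]; h=d[0]*.969+d[1]*.245; print(h,d[2],np.hypot(h,d[2]),np.degrees(np.arctan2(d[2],-h)))
E
```

```text
[476.1 269.7 140.1] 0.17323798088639117 [-26.3660464   -6.41335581  29.97311332] [-1.36533673  5.654271    0.02318205]
-62.85946256320886 97.07535447563129 115.65006044228824 57.075624573671924
```

Emit:
play_rows(rows=[-5,0,-4,0,0,0,-5,0,-4,0,0,0], newtons=20)

```text
time_s: 12.08
ee_pos: [477.2, 269.7, 141.8]
eef_rot: [[0.969, 0.246, -0.0], [0.246, -0.969, -0.0], [-0.001, 0.0, -1.0]]
wrist_force: [-4.7, 0.2, -1.3]
finger_gap: 0.175
```

```bash
python3 - <<'E'
from h import *
np.set_printoptions(precision=1,suppress=True)
c=cam('wrist');s=c['st'];save(c,'w6.png');print(np.round(s['ee_pos'],1),s['finger_gap'],s['wrist_force'],s['torque'])
d=np.array(s['ee_pos'])-[537.3,284.4,43]; h=d[0]*.969+d[1]*.245; print(h,d[2],np.hypot(h,d[2]),np.degrees(np.arctan2(d[2],-h)))
P=cloud(c);a=np.radians(14.2);ex=np.array([np.cos(a),np.sin(a)]);ey=np.array([-ex[1],ex[0]])
D=P[...,:2]-[567.7,156];lx,ly=D@ex,D@ey;Z=P[...,2]
im=c['image'].astype(int)
m=(im.sum(2)<130)&(ly>145)&(ly<180)&(Z>100)
print('bar',m.sum(),[np.percentile(v[m],[2,50,98]) for v in (lx,ly,Z)] if m.any() else 0)
E
```

```text
[477.2 269.7 141.8] 0.17528726374231604 [-4.7  0.2 -1.3] [-0.   1.  -0.1]
-61.82501404033024 98.83489415746115 116.57902325977679 57.97244242504066
bar 16070 [array([-111. ,  -57.1,   -5.1]), array([145. , 147. , 159.9]), array([139.6, 196.1, 211.7])]
```

View pics/w6.png

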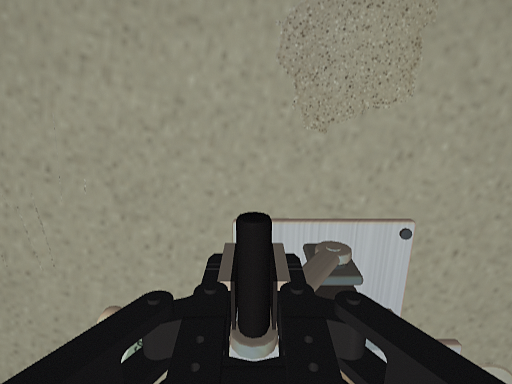

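The view shows the bar still between the pads at (254,270), with the lever partly raised and its arm at (325,260). I'll check the bar's height within the pads.

```bash
python3 - <<'E'
from h import *
np.set_printoptions(precision=1,suppress=True)
c=cam('wrist');P=cloud(c)
for v in [216,220,226,232,240,260,280,300,320]: print(v,P[v,254],c['image'][v,254])
print(P[240,232:276:4,2], P[240,236],P[240,272])
a=np.radians(14.2);D=P[...,:2]-[567.7,156]
lx=D@[np.cos(a),np.sin(a)]; print(lx[240,228:280:4])
E
```

```text
216 [471.7 298.2 137.1] [14 14 11]
220 [471.8 297.8 140.8] [12 11 13]
226 [472.2 296.2 143.4] [23 20 21]
232 [472.9 293.5 143.4] [26 26 25]
240 [473.9 289.7 142.8] [23 23 21]
260 [476.1 281.  143.8] [26 25 24]
280 [478.4 271.6 144. ] [27 24 24]
300 [481.  261.4 143.6] [21 19 21]
320 [483.7 250.8 143.3] [24 23 22]
[ -1.1 136.2 140.3 141.7 143.2 143.4 143.3 143.6 142.2 140.4  11.6] [466.8 284.8 136.2] [504.  235.1  11.6]
[-82.  -78.4 -66.2 -64.2 -62.5 -60.7 -59.  -57.3 -55.6 -53.9 -52.1 -42.4
 -39. ]
```

Emit:
play_rows(rows=[4,0,-2,0,0,0,8,0,-4,0,0,0,12,0,-6,0,0,0,16,0,-8,0,0,0,20,0,-9.5,0,0,0,25,0,-11.5,0,0,0,25,0,-11.5,0,0,0,25,0,-11.5,0,0,0])

```text
time_s: 12.85
ee_pos: [500.6, 275.7, 154.4]
eef_rot: [[0.969, 0.246, -0.002], [0.246, -0.969, -0.001], [-0.003, 0.0, -1.0]]
wrist_force: [-10.8, -1.9, 11.3]
finger_gap: 0.175
```

```bash
cat >> h.py <<'E'
def lev():
    c=cam('wrist');P=cloud(c);s=c['st']
    print(np.round(s['ee_pos'],1),round(s['finger_gap'],3),np.round(s['wrist_force'],1),s['time_s'])
    d=np.array(s['ee_pos'])-[537.3,284.4,43]; h=d[0]*.969+d[1]*.245
    bz=np.median([P[v,254,2] for v in range(230,320,6)])-8
    print('h',h,'bar z',bz,'ang from h',np.degrees(np.arccos(-h/110)),'from z',np.degrees(np.arcsin(min(1,(bz-45)/110))))
    return c,P
E
python3 -c "from h import *; lev()"
```

```text
[500.6 275.7 154.4] 0.175 [-10.8  -1.9  11.3] 12.85
h -37.717265641375604 bar z 148.24113637147835 ang from h 69.94730511764541 from z 69.81041682637161
```

Emit:
play_rows(rows=[5,0,-2,0,0,0,10,0,-3.2,0,0,0,15,0,-4.5,0,0,0,19,0,-5.3,0,0,0,24,0,-6.2,0,0,0,28,0,-6.6,0,0,0,33,0,-6.9,0,0,0,38,0,-7,0,0,0,38,0,-7,0,0,0,38,0,-7,0,0,0])

```text
time_s: 13.73
ee_pos: [538.8, 285.2, 161.0]
eef_rot: [[0.969, 0.246, -0.0], [0.246, -0.969, -0.0], [-0.0, 0.0, -1.0]]
wrist_force: [-6.5, -0.0, 5.5]
finger_gap: 0.17
```

```bash
python3 - <<'E'
from h import *
np.set_printoptions(precision=1,suppress=True)
c,P=lev()
for n in ['top','scene']:
    c=cam(n);P=cloud(c);save(c,n+'2.png')
    a=np.radians(14.2);D=P[...,:2]-[567.7,156];lx=D@[np.cos(a),np.sin(a)];ly=D@[-np.sin(a),np.cos(a)];Z=P[...,2]
    m=(abs(lx)<25)&(abs(ly)<60)&(Z>140)&(Z<225);w=(abs(lx)>20)&(abs(lx)<45)&(abs(ly)<45)&(Z>85)&(Z<150)
    for k,q in (('plate',m),('walls',w)): print(n,k,q.sum(),[np.percentile(v[q],[5,50,95]) for v in (lx,ly,Z)] if q.any() else 0)
cv2.imwrite('pics/fin.png',cv2.resize(cam('top')['image'][100:290,100:420],None,fx=2.5,fy=2.5)[:,:,::-1])
E
```

```text
[538.8 285.2 161. ] 0.17 [-6.5 -0.   5.5] 13.7333
h 1.6420456790676596 bar z 154.63363105480877 ang from h 90.85532528800057 from z 85.32241995817482
top plate 373 [array([-2.4, -1.5,  4.5]), array([-34.5,   1.8,  37.6]), array([145. , 192.7, 210.5])]
top walls 602 [array([-43. , -30.6,  39. ]), array([-41.8,  -2.2,  40.4]), array([ 96.9, 121.3, 127.5])]
scene plate 0 0
scene walls 0 0
```

View pics/fin.png

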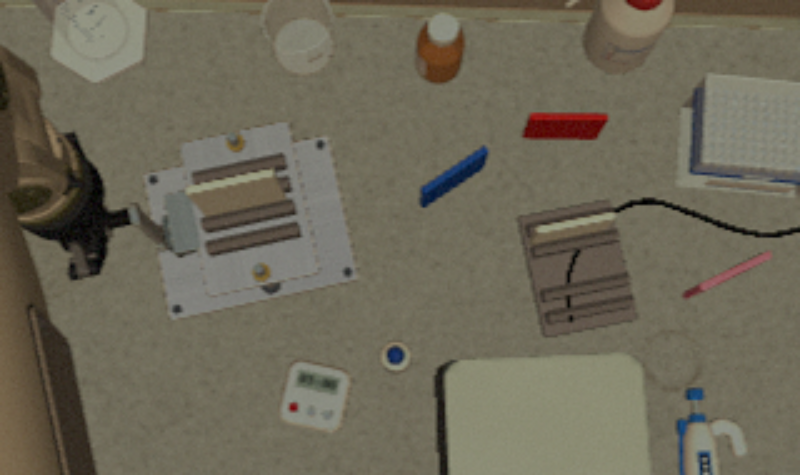

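The view shows the tall plate upright in the raised rack at (235,185) and the short plate still in the stand at (575,222). The bystanders are where they were, and the gripper holds the lever upright. Handing in.

```bash
python3 -c "
from h import *
print(r.hand_in()); s=r.state(); print(s['time_s'],s['ee_pos'])"
```

```text
the job is handed in; nothing more can be done
None
the job is handed in; nothing more can be done
```

I took the tall plate out of the stand's front slot, stood it in the rack's middle slot and released it. I then swung the lever up and handed in at about 14 s, still gripping it with 20 N.

**Last checks:**
- **Lever:** it stood at about 91° by tool position. Its height read 85°, but height says little about the angle that near the top.
- **Rack and plate:** the top camera put the rack's wall tops at about 127 mm, up from 107 mm, so the full 20 mm of lift. The plate's top edge was at about 210 mm, as expected.
- **Everything else:** the last picture shows the short plate still in the stand and the bystanders and look-alikes where they were.

**What did not go cleanly:**
- **Lever swing:** part-way up, the wrist force reached about 40 N and the bar slid about 8 mm towards the fingertips. I eased off and corrected the path. The bar ended about 6 mm nearer the tips than the tool centre, still between the pads.
- **Side check:** the scene camera could not confirm the plate or rack at the end, as it gave no readings there.

I viewed 10 pictures in all.

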